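Clear the gate, release both catches, hold the cage gate wide

ROBOT

A 7-joint arm with a two-finger parallel gripper is mounted at the origin on a cart in front of the work surface, level with it; the furniture and walls round the work are solid. World frame = base frame: x ahead of the robot, y to its left, z up, the work surface at z = 0. Lengths are in m, angles in rad, forces in N, time in s.
With the tool pointing down it reaches from about 0.35 to 0.9 m from the base axis. Payload 8.1 kg.
Tool frame: the origin (TCP) lies midway between the tips of the shut fingers; the grasp point (between the pads) lies 19 mm behind it; z points along the fingers, y is the line along which they close (so a half turn about z gives the same grasp; the last joint's range is limited). The gripper opens to 85 mm and grips with 20 to 120 N. Pads are 22 mm wide; open, the fingers measure 114 mm over their backs; the gripper's body (76 mm by 85 mm) begins 54 mm behind the grasp point. The pads swing forward as they close: fully open they stand 13 mm farther back than shut.
Start: joints at [-1.281, 0.434, 0.025, 1.573, -0.012, 1.134, -0.075], TCP at [0.239, 0.577, 0.207] pointing down, gripper open.
Joint ranges: [-2.62, 2.62], [-0.44, 2.09], [-1.27, 1.32], [0.08, 2.57], [-1.32, 4.46], [0.12, 2], [-2.74, 2.74]. Speed limits (rad/s): [2.22, 2.22, 3.01, 3.01, 3.14, 3.14, 3.14].

INTERFACE

Orientations are given as a rotation vector (axis times angle).
In Python, from rig import manip, cams, job gives the robot as it stands.
- The arm moves only by the tool move_arm, never from a script. Its argument "increments" is a list that holds one entry, the list of rows, each a list of 7 numbers: the shift along the tool's x, y, z in units of 60 mm (1.0 is 60 mm), then the turn, a rotation vector about the tool's x, y, z in units of 6 degrees (1.0 is 6 degrees), then the opening, from 0 (shut) to 1 (fully open). A call has 1 to 8 rows; each row is the pose to reach, as a shift and turn from the pose commanded when the call began, along the tool's axes at that moment; what a row does not reach only later rows make up. A row lasts 1/8 s, in which the tool goes at most 62.5 mm and 10.7 degrees, less where a joint would pass 70% of its speed; a pose out of reach is approached as far as the arm can. A call with a gripper value outside its range is refused whole. The fingers move at their own pace and stop on an object; the grip force is fixed at half the most. Time passes only in rows, so rows that repeat a pose let the fingers close. It gives the time, the measured TCP pose, the force, the opening and the grip force at its end, in the units of the state.
- manip.sense(): the state, without advancing time (a new reading comes with each control period).
- cams.camera(name): name is "side" or "top"; returns a dict with "image" (420x560x3 uint8, blue, green, red), "intrinsics" (3x3 intrinsics, pixels), "k1" (the pictures are not rectified: a ray, as slopes to the right and down, at radius r is drawn at 1 + k1 r^2 times it, then the intrinsics apply), "world_from_camera" (4x4, takes a point from camera to world coordinates). Camera axes: x right, y down, z forward; pixel columns grow to the right and rows downward; lengths in m; the calibration is good to about 2 mm. A picture is of the moment at which its call begins. There is no depth.
- job.sign_off(): hands the job in; it is judged then, once.
Trained networks look in the newest picture that a camera, given by its name, has taken for a name from the list of things; names that differ only in an ending like _2 or _b are one class to them, and where a whole thing is asked for, a point or a joint stands for the part that bears it (a point fixed in the world has none). Each returns a list of dicts, best first, with "confidence" (0 to 1); they miss things now and then, are a little off and sometimes report something else, mostly with a low value. They report only what shows in the picture. A call takes as long as a camera call.
- cams.search_frame(camera, thing): "extent" ([centre column, centre row, width, height] in pixels, round what is visible of it).
- cams.outline_of(camera, thing): "region" (420x560 bool, what is visible of it) and "extent" ([centre column, centre row, width, height] in pixels, round what is visible of it).
- cams.tip_of(camera, thing): "xy" ([column, row] in pixels: a listed point, or the origin of a listed thing).
The state is a dict: "t": time; "joint_positions": joint angles; "qvel": joint speeds; "joint_torque": joint torques, N m; "position": TCP position; "orientation": TCP orientation; "ft_force": force on the tool from outside, world axes, zero at the start; "wrist_torque": the same for the moment, N m; "gripper_width": opening from 0.0 (shut) to 1.0 (fully open); "gripper_force": force on a finger pad.
Only numpy, scipy, OpenCV 4.12 (cv2) and the standard library are available. Lean on these libraries where they do the work, as an engineer would, in place of code of your own. Each camera call takes 0.05 s, during which the arm holds its last target. There are 200 camera calls.

TASK

Drop the locating block that stands in front of the small metal cage's gate into the open parts bin, then squeeze the gate's two catches on the cage roof until they release, first the one next to the hinge and only then the one nearer the upright pull post. Next grip the pull post, swing the gate past its detent until it stands wide open (nearly square to the cage), and finish while still holding it there by the post, because its spring would swing it back. Keep the bin upright and leave the other loose things where they are.

Things in the scene. Friction and masses are not known exactly. Their poses are not given: they have to be found in the camera images.
- cage: Fixed grey sheet-metal cage, 140 (its x) x 90 (its y) x 70 mm high. Origin: centre of its underside. The gate is its +y side (outer face at y = 53 mm), hinged upright at the -x end; pull post at the +x end. A 6 mm high sill in front of the hinge end (out to y = 88 mm) carries the detent ball. Two catches stand on the roof along the gate's edge. Nothing is higher than 131 mm.
- block: Pale locating block, 30 x 30 x 22 mm with an upright 8 mm pin on top (36 mm in all), standing in the gate's path, 72 to 87 mm in front of the gate's outer face. Origin: centre of its underside, z up. 50 g.
- spare_block: A second, equal locating block behind the cage (on the side away from the gate): not to be moved. Origin: centre of its underside.
- bin: Open parts bin of moulded plastic, loose, 0.3 kg: 129 mm along its x, 95 mm along its y, rim 85 mm high, floor 8 mm thick, mouth about 100 x 65 mm. Origin: centre of its underside, z up.
- catch_a (a joint): First catch, next to the hinge: a lever on a pivot parallel to the cage's x, 78 mm up. 0 = hooked over the gate, grows as its upright is tilted towards the fixed bar; free of the gate above 0.33 rad, stop at 0.55 rad. It has no spring: friction (about 3 N at the bar) keeps it where it is left.
- catch_a_bar: Moving bar of the first catch with its 6 mm stem: round, 12 mm diameter, 24 mm long along the cage's x. Origin: the bar's centre, 123 mm up at the start, 45 mm above the pivot, on the gate side (cage y = +30 mm). Squeezing moves it to -y (of the cage): 15 mm at 0.33 rad, 23 mm (and 7 mm down) at the stop.
- catch_a_post: Fixed bar of the first catch: round, 12 mm diameter, 24 mm long along the cage's x, on a stem. Origin: its centre, 122 mm up, at cage x = -37 mm, y = -10 mm. Squeeze with the fingers closing along the cage's y over this bar and the moving one (52 mm over both at the start, 29 mm at the stop); as this bar cannot yield, centre the closing fingers at about cage y = 0.
- catch_b (a joint): Second catch, nearer the pull post: as the first, with the same values.
- catch_b_bar: Moving bar of the second catch: as the first's.
- catch_b_post: Fixed bar of the second catch: as the first's, at cage x = +10 mm, y = -10 mm.
- gate (a joint): Gate angle: 0 = shut, grows as the free end swings out to the cage's +y (counter-clockwise from above), stop at 1.57 rad (square to the cage). A spring closes it (about 3 N at the post when wide) and a detent ball resists (about 3 N more at the post) near 0.4 to 0.6 rad, in both directions. Wide is above 1.2 rad.
- pull_post: Round upright post, 12 mm diameter, on the free end of the gate, 124 mm from the hinge axis; it stands 56 mm clear, from 75 to 131 mm above the worktop. Origin: on its axis, 115 mm above the worktop. It turns with the gate; at the start it is at cage x = 58 mm, y = 49 mm.
- gate_hinge (a point): Point on the gate's upright hinge axis, 115 mm above the worktop (cage x = -66 mm, y = 49 mm).
- pliers: Pliers lying to the right, a bystander, 51 x 155 x 13 mm. Origin: centre of its underside.
- screwdriver: Screwdriver lying to the right, a bystander, 19 x 137 x 19 mm. Origin: centre of its underside.
- tape_roll: Roll of white tape lying flat behind the cage, a bystander, 84 mm across, 24 mm high. Origin: centre of its underside.

How it is judged:
On the way, in this order (a step that is already met when the one before it is completed fails the run):
1. the block lies in the upright bin, let go (horizontal distance between block and bin below 0.05 m and height (world z) of block below 0.06 m and contact force between the fingers and block below 0.1 N and angle between bin's own z axis and vertical below 0.15 rad), for 0.2 s.
2. the first catch is squeezed, with the fingers on both its bars, until it is released (value of joint catch_a above 0.33 rad and contact force between the fingers and catch_a_post above 1.5 N and contact force between the fingers and catch_a_bar above 1.5 N), for 0.1 s.
3. the second catch is squeezed in the same way until it is released (value of joint catch_b above 0.33 rad and contact force between the fingers and catch_b_post above 1.5 N and contact force between the fingers and catch_b_bar above 1.5 N), for 0.1 s.
4. the gate has swung past its detent (value of joint gate above 0.7 rad), for 0.05 s.
At the end, for the whole second after the job is handed in: The gate is held still at more than 1.2 rad by the fingers on its pull post (contact over 1 N), both catches still stand released (over 0.3 rad), and the block lies released in the upright bin (within 50 mm of the bin's axis, below the rim) (all of step 1 and value of joint gate above 1.2 rad and velocity of joint gate between -0.15 and 0.15 rad/s and contact force between the fingers and pull_post above 1 N and value of joint each of catch_a, catch_b above 0.3 rad); the arm keeps its last pose, push and grip.
It fails at once if the second catch is tilted before the first has been released (value of joint catch_b above 0.2 rad and value of joint catch_a below 0.2 rad).
It fails at once if a bystander (spare block, pliers, screwdriver or tape roll) is shifted by more than 30 mm (distance of any of spare_block, pliers, screwdriver, tape_roll from where it was at the start of the episode above 0.03 m).
It also fails if it takes over 64 s, if anything falls off the work surface, if the arm or the gripper's body presses on something with over 40 N, if the wrist force passes 120 N, or if a joint passes its speed limit or range.

## Working session

There is one attempt and no reset: what is moved stays moved. The work goes in short steps, Python scripts to look and compute and a tool call to move; the robot and the scene stay as the last step left them, time stands still between calls to the robot, and variables do not carry over. Pictures are saved under pics/ and viewed, at most 10 in all, crops included, and the job is handed in when it is done.

Besides the shell and the picture viewer there is one more tool, called after "Call:" by a JSON object that holds its "method" and its "body". move_arm: Moves the arm, as the interface text tells. Its arguments: {"type":"object","properties":{"increments":{"type":"array"}},"required":["increments"]}

```bash
mkdir -p pics; cat > h.py <<'E'
import numpy as np, cv2
from rig import manip, cams, job
from scipy.spatial.transform import Rotation as R
def ray(c,uv):
    K=c["intrinsics"];k=c["k1"]
    d=np.array([(uv[0]-K[0][2])/K[0][0],(uv[1]-K[1][2])/K[1][1]]);s=d.copy()
    for _ in range(30): s=d/(1+k*(s@s))
    T=np.array(c["world_from_camera"]);v=T[:3,:3]@np.array([s[0],s[1],1])
    return T[:3,3],v/np.linalg.norm(v)
def atz(c,uv,z):
    o,v=ray(c,uv);return o+v*(z-o[2])/v[2]
def proj(c,p):
    T=np.linalg.inv(c["world_from_camera"]);q=T[:3,:3]@np.array(p)+T[:3,3];s=q[:2]/q[2]
    s=s*(1+c["k1"]*(s@s));K=c["intrinsics"];return np.array([K[0][0]*s[0]+K[0][2],K[1][1]*s[1]+K[1][2]])
def tri(c1,u1,c2,u2):
    A=[];b=[]
    for c,u in((c1,u1),(c2,u2)):
        o,v=ray(c,u);P=np.eye(3)-np.outer(v,v);A.append(P);b.append(P@o)
    x=np.linalg.lstsq(np.vstack(A),np.hstack(b),rcond=None)[0]
    return x
def st():
    s=manip.sense();return s
E
cat > m.py <<'E'
from h import *
C={n:cams.camera(n) for n in("side","top")}
for n in C: cv2.imwrite(f"pics/{n}0.png",C[n]["image"]); print(n,np.round(C[n]["world_from_camera"],3).tolist())
Z=dict(cage=0,block=0,spare_block=0,bin=0,catch_a_bar=.123,catch_a_post=.122,catch_b_bar=.123,catch_b_post=.122,pull_post=.115,gate_hinge=.115,pliers=0,tape_roll=0)
for t,z in Z.items():
    for n in C:
        for d in cams.tip_of(n,t)[:3]:
            print(t,n,np.round(d["xy"],1),round(d["confidence"],2),np.round(atz(C[n],d["xy"],z)[:2],4))
s=st();print(s["position"],s["orientation"],s["gripper_width"],s["t"])
E
python3 m.py; python3 -c "
import cv2,numpy as np
cv2.imwrite('pics/both.png',cv2.resize(np.vstack([cv2.imread('pics/side0.png'),cv2.imread('pics/top0.png')]),None,fx=.7,fy=.7))"
```

```text
side [[0.869, -0.296, 0.397, 0.073], [-0.495, -0.505, 0.707, -1.003], [-0.008, -0.811, -0.585, 0.759], [0.0, 0.0, 0.0, 1.0]]
top [[0.022, -0.983, 0.184, 0.313], [-1.0, -0.022, -0.0, -0.173], [0.004, -0.184, -0.983, 1.321], [0.0, 0.0, 0.0, 1.0]]
cage side [274.1 231.8] 0.88 [ 0.4991 -0.1781]
cage side [346.9 312.5] 0.49 [ 0.5041 -0.5083]
cage side [271.1 198.8] 0.31 [ 0.5667 -0.0341]
cage top [279.8 238.3] 0.9 [ 0.4878 -0.18  ]
block side [250.6 203.9] 0.37 [ 0.501  -0.0265]
block top [228.9 232.9] 0.67 [ 0.5002 -0.0324]
spare_block side [283.1 255.6] 0.63 [ 0.4731 -0.2746]
spare_block top [310. 245.] 0.67 [ 0.4703 -0.2674]
bin side [213.3 183.9] 0.67 [0.4458 0.1335]
bin top [169.  248.1] 0.65 [0.4522 0.138 ]
catch_a_bar side [251.3 192.5] 0.59 [ 0.4556 -0.1396]
catch_a_bar top [263.2 241.9] 0.39 [ 0.4611 -0.1361]
catch_a_bar top [229.1 233.4] 0.2 [ 0.4815 -0.046 ]
catch_a_post side [254.3 199.8] 0.38 [ 0.4482 -0.172 ]
catch_a_post top [276.2 246.5] 0.62 [ 0.4499 -0.1704]
catch_b_bar side [265.9 185. ] 0.6 [ 0.5051 -0.1272]
catch_b_bar top [266.7 227. ] 0.56 [ 0.5007 -0.1442]
catch_b_post side [271.8 197.7] 0.4 [ 0.4912 -0.1864]
catch_b_post top [278.9 229.3] 0.35 [ 0.4955 -0.1764]
pull_post side [271.6 197.7] 0.6 [ 0.4954 -0.1771]
pull_post side [282.4 186.1] 0.38 [ 0.5464 -0.1436]
pull_post top [264.5 206.2] 0.52 [ 0.558  -0.1367]
gate_hinge side [238.2 191.3] 0.76 [ 0.4329 -0.106 ]
gate_hinge top [252.1 253.3] 0.8 [ 0.4314 -0.1076]
pliers side [349.8 309.3] 0.98 [ 0.5152 -0.5041]
pliers top [392.8 234. ] 0.76 [ 0.5077 -0.5072]
tape_roll side [321.2 203.4] 0.54 [ 0.685  -0.1313]
tape_roll side [282.8 256.9] 0.45 [ 0.47   -0.2785]
tape_roll top [263.  168.2] 0.5 [ 0.6965 -0.1256]
[0.23928275 0.57738668 0.20670205] [6.13174124e-01 3.08113064e+00 2.97035354e-05] 0.997540561014705 1.3
```

```bash
python3 -c "
import cv2,numpy as np
a=cv2.imread('pics/side0.png')[100:340,150:450];b=cv2.imread('pics/top0.png')[120:360,120:420]
cv2.imwrite('pics/c0.png',cv2.resize(np.hstack([a,b]),(800,320),interpolation=cv2.INTER_CUBIC))
cv2.imwrite('pics/c1.png',cv2.resize(cv2.imread('pics/top0.png')[150:310,130:340],(787,600),interpolation=cv2.INTER_CUBIC))"
```

```text
(no output)
```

View pics/both.png

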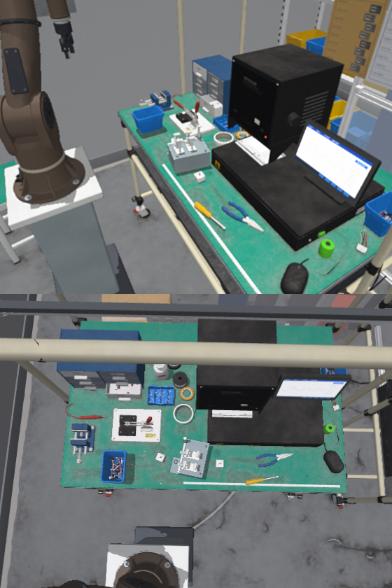

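View pics/c1.png

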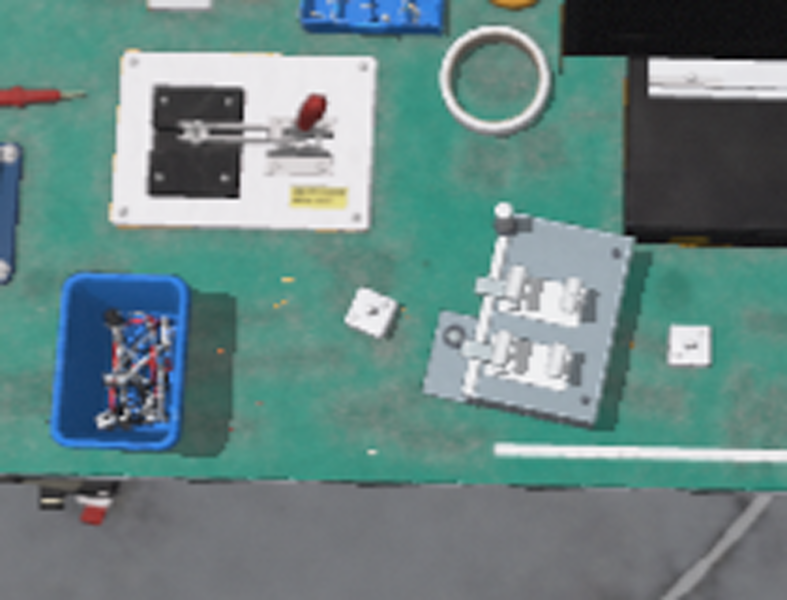

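The top view shows the gate side facing +y, with the hinge towards the robot. The block is at about (229, 233), the bin at (169, 248), and the cage at (280, 238), yawed about -13°. The networks' points agree with the picture, so next I'll fit the poses.

```bash
cat > fit.py <<'E'
from h import *
from scipy.optimize import least_squares
C={n:cams.camera(n) for n in("side","top")}
M=dict(cage=(0,0,0),catch_a_bar=(-.037,.03,.123),catch_a_post=(-.037,-.01,.122),catch_b_bar=(.010,.03,.123),catch_b_post=(.010,-.01,.122),pull_post=(.058,.049,.115),gate_hinge=(-.066,.049,.115))
obs=[]
for t,p in M.items():
    for n in C:
        for d in cams.tip_of(n,t)[:3]:
            if d["confidence"]>.3: obs.append((t,n,np.array(p),np.array(d["xy"]),d["confidence"]))
def W(q,p):
    c,s=np.cos(q[2]),np.sin(q[2]);return np.array([q[0]+c*p[0]-s*p[1],q[1]+s*p[0]+c*p[1],p[2]])
f=lambda q:np.hstack([(proj(C[n],W(q,p))-u)*w for t,n,p,u,w in obs])
r=least_squares(f,[.49,-.18,-.23],loss="soft_l1",x_scale=[.01,.01,.05])
print("cage",r.x,np.degrees(r.x[2]))
for t,n,p,u,w in obs: print(t,n,np.round(proj(C[n],W(r.x,p))-u,1),round(w,2))
for t,p in M.items(): print(t,np.round(W(r.x,p),4))
for t,z in(("block",.022),("bin",.085)):
    for n in C:
        for d in cams.outline_of(n,t)[:2]:
            m=d["region"].astype(np.uint8);cs=max(cv2.findContours(m,0,1)[0],key=cv2.contourArea)[:,0]
            P=np.array([atz(C[n],u,z)[:2]*1000 for u in cs]).astype(np.float32)
            print(t,n,d["confidence"],cv2.minAreaRect(P))
E
python3 fit.py
```

```text
cage [ 0.48662276 -0.17345382 -0.23512882] -13.471889276866635
cage side [-4.5 -0.2] 0.8
cage top [-1.5  1.6] 0.58
catch_a_bar side [-1.2 -2.4] 0.59
catch_a_bar top [ 0.7 -0.2] 0.43
catch_a_post side [1.3 2.6] 0.58
catch_a_post side [39.3 15.5] 0.4
catch_b_bar side [1.2 1.4] 0.37
catch_b_bar top [ 4.9 -2. ] 0.47
catch_b_post side [ 1.5 -2.7] 0.52
catch_b_post top [2.9 0.1] 0.54
pull_post side [-0.3 -1.4] 0.58
pull_post top [-0.3  2.7] 0.59
gate_hinge side [ 1.5 -3.3] 0.57
gate_hinge top [-1.6  0.4] 0.56
cage [ 0.4866 -0.1735  0.    ]
catch_a_bar [ 0.4576 -0.1357  0.123 ]
catch_a_post [ 0.4483 -0.1746  0.122 ]
catch_b_bar [ 0.5033 -0.1466  0.123 ]
catch_b_post [ 0.494  -0.1855  0.122 ]
pull_post [ 0.5544 -0.1393  0.115 ]
gate_hinge [ 0.4339 -0.1104  0.115 ]
block side 0.15 ((568.911376953125, -17.50712776184082), (43.71066665649414, 24.541004180908203), 61.672367095947266)
bin side 0.76 ((436.9977722167969, 83.36126708984375), (212.2312774658203, 130.103515625), 81.75318145751953)
bin side 0.57 ((515.3400268554688, -122.47396087646484), (77.8907241821289, 22.44356918334961), 61.67216491699219)
bin top 0.95 ((450.306640625, 138.56277465820312), (98.27969360351562, 125.03267669677734), 88.72260284423828)
```

```bash
cat > f2.py <<'E'
from h import *
C=cams.camera("top");k=787/210
g=lambda x,y:(130+x/k-.4,150+y/600*160-.4)
for nm,u,p in(("backR",(635,238),(70,-45)),("backL",(598,425),(-70,-45)),):
    w=atz(C,g(*u),.07);print(nm,w, )
    q=(.4866,-.1735,-.2351);c,s=np.cos(q[2]),np.sin(q[2]);print(q[0]+c*p[0]/1e3-s*p[1]/1e3,q[1]+s*p[0]/1e3+c*p[1]/1e3)
P=np.array([atz(C,g(*u),.022)[:2] for u in((362,288),(398,302),(380,338),(346,322))]);print(P,P.mean(0),[np.degrees(np.arctan2(*(P[i]-P[i-1])[::-1])) for i in range(4)])
print("pin",atz(C,g(373,311),.036))
print("bin rim",[atz(C,g(*u),.085)[:2].round(3) for u in((65,275),(188,275),(182,447),(52,443))])
for n in("top","side"):
  for i in range(3):
    C=cams.camera(n)
    for t,z in(("block",0),("bin",0)):
        for d in cams.tip_of(n,t)[:1]: print(t,n,atz(C,d["xy"],z)[:2].round(4),d["confidence"])
E
python3 f2.py; python3 fit.py|grep -v "side\|top"
```

```text
backR [ 0.54999977 -0.23129265  0.07      ]
0.5441920630418113 -0.23356791385247225
backL [ 0.41191793 -0.2064115   0.07      ]
0.40804331573779307 -0.20095628084296804
[[ 0.51564238 -0.02624596]
 [ 0.50550678 -0.05405763]
 [ 0.47768047 -0.04149903]
 [ 0.48929842 -0.01522524]] [ 0.49703201 -0.03425696] [np.float64(-22.70148802653766), np.float64(-110.02362164537861), np.float64(155.7093372500888), np.float64(66.14555221983913)]
pin [ 0.49618087 -0.03682622  0.036     ]
bin rim [array([0.51 , 0.182]), array([0.512, 0.093]), array([0.388, 0.09 ]), array([0.389, 0.183])]
block top [ 0.4971 -0.0212] 0.55
bin top [0.4502 0.1393] 0.77
block top [ 0.5015 -0.026 ] 0.67
bin top [0.4579 0.1406] 0.98
block top [ 0.4702 -0.2744] 0.42
block side [ 0.5071 -0.0223] 0.49
bin side [0.4354 0.1186] 0.84
block side [ 0.4979 -0.0301] 0.45
bin side [0.4378 0.1375] 0.89
block side [ 0.5044 -0.0237] 0.36
bin side [0.4593 0.1393] 0.62
cage [ 0.48915027 -0.17364543 -0.1714838 ] -9.825297878059326
cage [ 0.4892 -0.1736  0.    ]
catch_a_bar [ 0.4578 -0.1378  0.123 ]
catch_a_post [ 0.451  -0.1772  0.122 ]
catch_b_bar [ 0.5041 -0.1458  0.123 ]
catch_b_post [ 0.4973 -0.1852  0.122 ]
pull_post [ 0.5547 -0.1353  0.115 ]
gate_hinge [ 0.4325 -0.1141  0.115 ]
```

```bash
cat > go.py <<'E'
import sys
from h import *
s=manip.sense();p=np.array(s["position"]);A=R.from_rotvec(s["orientation"])
def u(x,y,z,yaw):
    a=np.radians(yaw); ty=np.array([np.cos(a),np.sin(a),0]); tz=np.array([0,0,-1.])
    B=R.from_matrix(np.c_[np.cross(ty,tz),ty,tz])
    return np.round(np.r_[A.inv().apply(np.array([x,y,z])-p)/.06,np.degrees((A.inv()*B).as_rotvec())/6],2).tolist()
if __name__=="__main__":
    Y=A.as_matrix();print("t",round(s["t"],2),p.round(4),"yaw",np.degrees(np.arctan2(Y[1,1],Y[0,1])).round(1),"w",round(s["gripper_width"],3),"F",np.round(s["ft_force"],1),"gf",s["gripper_force"])
    for a in sys.argv[1:]: print(a,u(*map(float,a.split(","))))
E
python3 go.py .499,-.031,.15,67 .499,-.031,.006,67
```

```text
t 4.25 [0.2392 0.5774 0.2067] yaw 67.5 w 0.999 F [-0.5  0.2 -0.8] gf 0.0
.499,-.031,.15,67 [-7.88, -7.71, 0.95, -0.0, 0.0, 0.08]
.499,-.031,.006,67 [-7.88, -7.71, 3.35, -0.0, 0.0, 0.08]
```

Call:
{"method": "move_arm", "body": {"increments": [[[-7.88, -7.71, 0.5, 0, 0, 0.08, 1], [-7.88, -7.71, 0.5, 0, 0, 0.08, 1], [-7.88, -7.71, 0.5, 0, 0, 0.08, 1], [-7.88, -7.71, 0.5, 0, 0, 0.08, 1], [-7.88, -7.71, 0.5, 0, 0, 0.08, 1], [-7.88, -7.71, 0.5, 0, 0, 0.08, 1], [-7.88, -7.71, 0.5, 0, 0, 0.08, 1], [-7.88, -7.71, 0.5, 0, 0, 0.08, 1]]]}}

```text
t: 5.25
position: [0.4361, 0.1163, 0.1844]
orientation: [0.625, 3.078, 0.001]
ft_force: [1.5, 0.6, -0.5]
gripper_width: 1.005
gripper_force: 0.0
```

```bash
python3 go.py .499,-.031,.12,67 .499,-.031,.006,67
```

```text
t 5.25 [0.4361 0.1163 0.1844] yaw 67.0 w 1.005 F [ 1.5  0.6 -0.5] gf 0.0
.499,-.031,.12,67 [-1.92, -1.85, 1.07, 0.01, 0.01, 0.0]
.499,-.031,.006,67 [-1.92, -1.85, 2.97, 0.01, 0.01, 0.0]
```

Call:
{"method": "move_arm", "body": {"increments": [[[-1.92, -1.85, 1.0, 0, 0, 0, 1], [-1.92, -1.85, 1.0, 0, 0, 0, 1], [-1.92, -1.85, 1.0, 0, 0, 0, 1], [-1.92, -1.85, 1.9, 0, 0, 0, 1], [-1.92, -1.85, 1.9, 0, 0, 0, 1], [-1.92, -1.85, 1.9, 0, 0, 0, 1]]]}}

```text
t: 6.0
position: [0.4985, -0.0286, 0.0713]
orientation: [0.625, 3.078, 0.001]
ft_force: [0.5, 0.1, -0.2]
gripper_width: 0.999
gripper_force: 0.0
```

```bash
cat > pic.py <<'E'
import sys
from h import *
n=sys.argv[1];a=[]
for c,(x,y,w,h) in(("side",map(int,sys.argv[2].split(","))),("top",map(int,sys.argv[3].split(",")))):
    a.append(cv2.resize(cams.camera(c)["image"][y:y+h,x:x+w],(400,400*h//w),interpolation=cv2.INTER_CUBIC))
m=min(i.shape[0] for i in a);cv2.imwrite(f"pics/{n}.png",np.hstack([i[:m] for i in a]))
E
python3 pic.py p1 190,110,120,120 160,170,130,130; python3 go.py .499,-.031,.006,67
```

```text
t 6.1 [ 0.4993 -0.0284  0.0719] yaw 67.1 w 1.002 F [0.1 0.9 0.5] gf 0.0
.499,-.031,.006,67 [-0.01, -0.04, 1.1, 0.02, 0.02, 0.01]
```

View pics/p1.png

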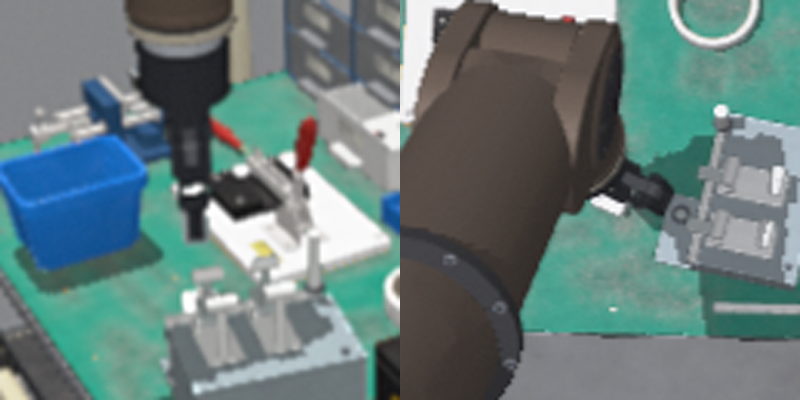

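The side view shows the open fingers above the block's place, clear of the bin and clamp. The top view shows the block's edge at (610, 203), beside the near finger. Descend and grip.

Call:
{"method": "move_arm", "body": {"increments": [[[0, -0.02, 0.8, 0, 0, 0, 1], [0, -0.02, 1.1, 0, 0, 0, 1], [0, -0.02, 1.1, 0, 0, 0, 1], [0, -0.02, 1.1, 0, 0, 0, 0], [0, -0.02, 1.1, 0, 0, 0, 0], [0, -0.02, 1.1, 0, 0, 0, 0], [0, -0.02, 1.1, 0, 0, 0, 0], [0, -0.02, 1.1, 0, 0, 0, 0]]]}}

```text
t: 7.1
position: [0.4976, -0.0303, 0.0041]
orientation: [-0.626, -3.079, -0.0]
ft_force: [-0.7, -0.4, -0.4]
gripper_width: 0.039
gripper_force: 58.5
```

```bash
python3 go.py .451,.139,.16,89 .451,.139,.065,89
```

```text
t 7.1 [ 0.4976 -0.0303  0.0041] yaw 67.0 w 0.039 F [-0.7 -0.4 -0.4] gf 58.469114899635315
.451,.139,.16,89 [1.82, 2.29, -2.6, 0.0, -0.0, -3.67]
.451,.139,.065,89 [1.82, 2.29, -1.01, 0.0, -0.0, -3.67]
```

The opening of 0.039 says the block isn't held. I'll lift and look.

Call:
{"method": "move_arm", "body": {"increments": [[[0, 0, 0, 0, 0, 0, 0.3], [0, 0, -1, 0, 0, 0, 0.6], [0, 0, -2, 0, 0, 0, 1], [0, 2, -3, 0, 0, 0, 1], [0, 3, -3, 0, 0, 0, 1], [0, 4, -3, 0, 0, 0, 1]]]}}

```text
t: 7.85
position: [0.5683, 0.1356, 0.1773]
orientation: [0.627, 3.077, 0.002]
ft_force: [1.8, 0.4, 0.4]
gripper_width: 0.998
gripper_force: 0.0
```

```bash
python3 pic.py p2 190,110,120,120 160,170,130,130; python3 f2.py | grep "^block"; python3 go.py
```

```text
block top [ 0.4931 -0.0286] 0.63
block top [ 0.503  -0.0256] 0.58
block top [ 0.4952 -0.0297] 0.69
block side [ 0.494  -0.0176] 0.48
block side [ 0.5026 -0.0239] 0.35
block side [ 0.4991 -0.0236] 0.51
t 8.9 [0.5672 0.134  0.1759] yaw 67.0 w 0.999 F [-0.5 -0.2  0.3] gf 0.0
```

View pics/p2.png

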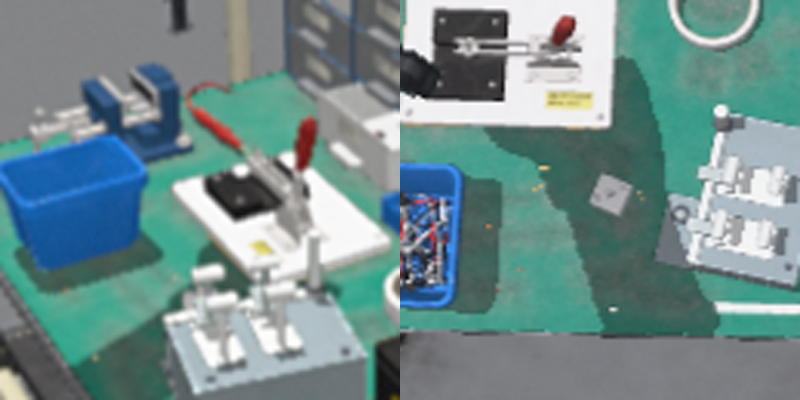

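The block is still at top pixel (229, 233), so it didn't move. I'll see what an empty close reads, and check the projection of the earlier TCP.

Call:
{"method": "move_arm", "body": {"increments": [[[0, 0, 0, 0, 0, 0, 0], [0, 0, 0, 0, 0, 0, 0], [0, 0, 0, 0, 0, 0, 0], [0, 0, 0, 0, 0, 0, 0], [0, 0, 0, 0, 0, 0, 0]]]}}

```text
t: 9.52
position: [0.5672, 0.134, 0.1759]
orientation: [0.626, 3.079, 0.0]
ft_force: [-0.5, -1.1, 0.5]
gripper_width: 0.003
gripper_force: 0.0
```

```bash
python3 - <<'E'
from h import *
for n in("side","top"):
    c=cams.camera(n)
    a=np.radians(67);d=np.array([np.cos(a),np.sin(a),0])
    p=np.array([.4993,-.0284,.085])
    print(n,[proj(c,p+k*d).round(1) for k in(-.05,0,.05)])
    print("block ctr 0, top, pin",[proj(c,(.498,-.031,z)).round(1) for z in(0,.022,.036)])
    s=manip.sense();print("tcp",proj(c,s["position"]),s["gripper_width"])
    cv2.imwrite(f"pics/now_{n}.png",c["image"])
q=proj(c,s["position"])
a=cv2.imread("pics/now_side.png")[60:260,150:350];b=cv2.imread("pics/now_top.png")[150:350,130:330]
cv2.imwrite("pics/p3.png",cv2.resize(np.hstack([a,b]),(800,400),interpolation=cv2.INTER_CUBIC))
E
python3 go.py
```

```text
side [array([249.6, 190. ]), array([248.7, 180.4]), array([247.9, 171.4])]
block ctr 0, top, pin [array([250.3, 204.9]), array([249.9, 198.9]), array([249.7, 195. ])]
tcp [243.99664748 125.12582136] 0.0011061228193144665
top [array([241. , 236.3]), array([224.3, 228.7]), array([207.7, 221.2])]
block ctr 0, top, pin [array([228.4, 233.7]), array([227.6, 232.6]), array([227.1, 231.8])]
tcp [157.79559285 195.51858986] -0.00598237102274989
t 9.62 [0.5672 0.1339 0.1759] yaw 67.0 w -0.006 F [-0.4 -0.3  1.1] gf 0.0
```

View pics/p3.png

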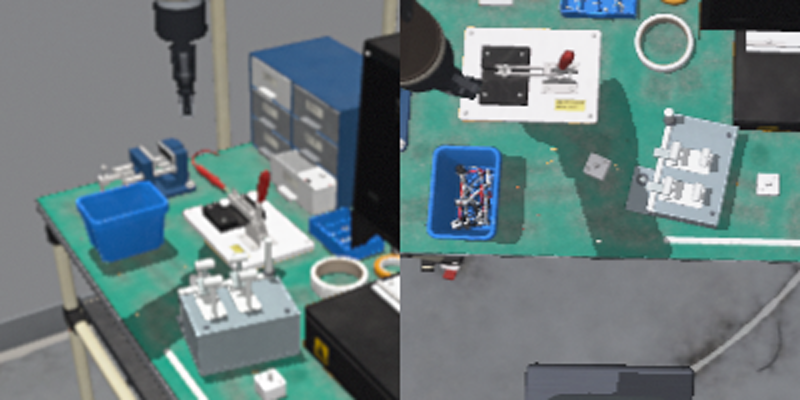

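The empty close reads about 0 with no force, so the earlier 0.039 at 58 N was something thin, perhaps the pin. I'll mark the TCP on a zoomed picture to check the finger position.

```bash
python3 - <<'E'
from h import *
o=[]
for n in("side","top"):
    c=cams.camera(n);p=np.array(manip.sense()["position"]);k=8
    q0=proj(c,p).astype(int);x,y=q0-25
    im=cv2.resize(c["image"][y:y+50,x:x+50],(400,400),interpolation=cv2.INTER_NEAREST)
    for dz,col in((0,(0,0,255)),(.03,(0,255,255)),(.06,(0,255,0))):
        q=(proj(c,p+[0,0,dz])-[x,y]+.5)*k;cv2.circle(im,tuple(int(v) for v in q),4,col,1)
    o.append(im)
cv2.imwrite("pics/p4.png",np.hstack(o))
E
```

```text
(no output)
```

View pics/p4.png

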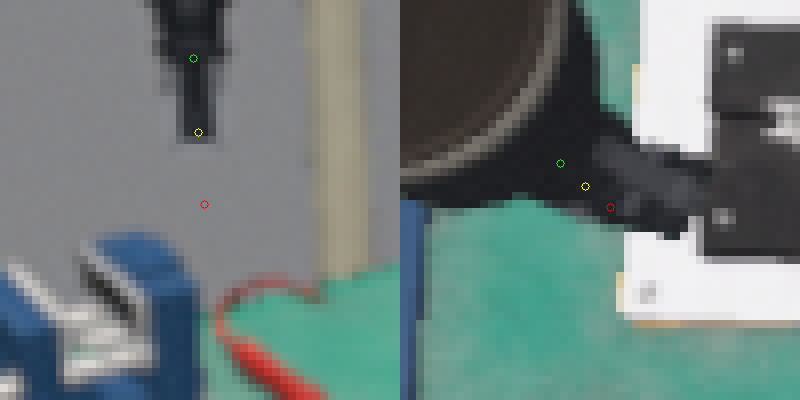

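```bash
python3 - <<'E'
from h import *
c={n:cams.camera(n) for n in("side","top")}
x=tri(c["side"],(242.1,117),c["top"],(166,196));print(x,[proj(c[n],x) for n in c])
s=manip.sense();print(s)
E
```

```text
[0.55354136 0.10340371 0.21863842] [array([243.28242032, 116.77251237]), array([165.45255339, 197.35146824])]
{'t': 9.825, 'joint_positions': array([-0.55629765,  0.39925626,  0.32168433,  1.73932967, -0.14417933,
        1.02614203,  0.98625526]), 'qvel': array([ 1.91025142e-05,  3.33012553e-04, -3.89468816e-04, -1.44770632e-04,
       -2.59521988e-03, -2.88281606e-04, -8.23407493e-04]), 'joint_torque': array([-8.54045757e-04, -6.00757885e+01,  4.80784491e+00, -2.95710558e+01,
        1.45750269e-02,  2.26911630e-03,  1.47097517e-04]), 'position': array([0.56723482, 0.1339384 , 0.17586872]), 'orientation': array([ 6.26038049e-01,  3.07856790e+00, -1.07235094e-05]), 'ft_force': array([-0.51655994,  0.13684549,  0.01086213]), 'wrist_torque': array([-0.03699687, -0.00068399, -0.06709111]), 'gripper_force': 0.0, 'gripper_width': -9.344879452849477e-05}
```

```bash
python3 -c "
from h import *
for n in('side','top'): cv2.imwrite(f'pics/shut_{n}.png',cams.camera(n)['image'])"
```

Call:
{"method": "move_arm", "body": {"increments": [[[0, 0, 0, 0, 0, 0, 1], [0, 0, 0, 0, 0, 0, 1], [0, 0, 0, 0, 0, 0, 1], [0, 0, 0, 0, 0, 0, 1]]]}}

```text
t: 10.42
position: [0.5673, 0.1339, 0.1759]
orientation: [0.626, 3.079, 0.0]
ft_force: [-0.1, -0.2, 0.4]
gripper_width: 0.844
gripper_force: 0.0
```

```bash
python3 - <<'E'
from h import *
o=[]
p=np.array(manip.sense()["position"]);print(p,manip.sense()["gripper_width"])
for n in("side","top"):
    c=cams.camera(n);a=cv2.imread(f"pics/shut_{n}.png");b=c["image"]
    q0=proj(c,p).astype(int);x,y=q0-[32,40]
    for im in(a,b):
        im=cv2.resize(im[y:y+64,x:x+64],(390,390),interpolation=cv2.INTER_NEAREST);k=390/64
        for d in([0,0,0],[0,0,.073],[.0166,.039,.013],[-.0166,-.039,.013]):
            q=(proj(c,p+np.array(d))-[x,y]+.5)*k;cv2.circle(im,tuple(int(v) for v in q),4,(0,0,255) if d[0]==0 else(0,255,255),1)
        o.append(im[90:])
cv2.imwrite("pics/p5.png",np.vstack([np.hstack(o[:2]),np.hstack(o[2:])]))
E
```

```text
[0.56725668 0.13393998 0.17588744] 0.8443431894889184
```

View pics/p5.png

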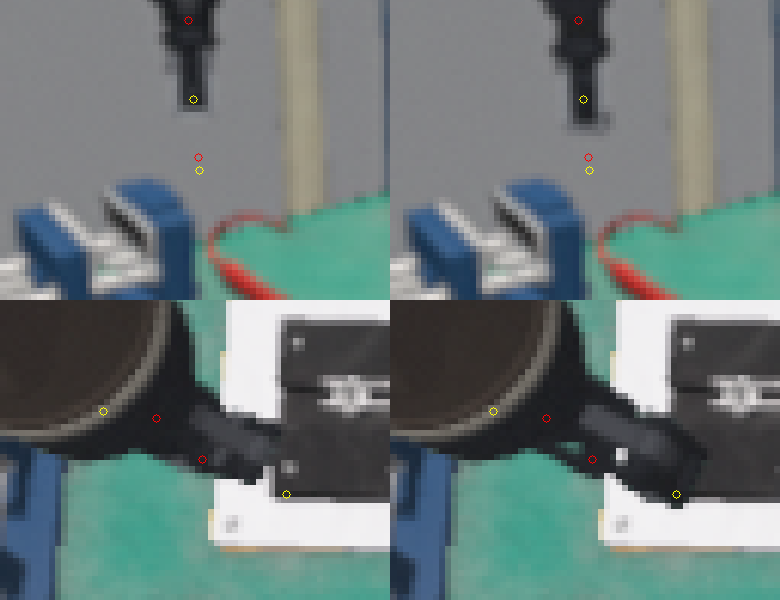

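```bash
python3 - <<'E'
from h import *
c={n:cams.camera(n) for n in("side","top")}
for n in c: print(n,c[n]["k1"],np.array(c[n]["intrinsics"]).tolist(),np.array(c[n]["world_from_camera"]).tolist(),proj(c[n],(0,0,0)),proj(c[n],(0,0,-.05)))
for a,b in(((243.2,119.8),(172.1,202.9)),((242.1,117),(166,196))):
    x=tri(c["side"],a,c["top"],b);print(x,proj(c["side"],x)-a,proj(c["top"],x)-b)
# bin rim corner heights
for n in c: print(n,[proj(c[n],p).round() for p in((.51,.185,.085),(.51,.091,.085),(.39,.091,.085),(.39,.185,.085))])
E
```

```text
side -0.013696102024125538 [[434.8586782540998, 0.0, 285.6473699330423], [0.0, 434.8586782540998, 205.28659836392595], [0.0, 0.0, 1.0]] [[0.8687745999354646, -0.29573692046146993, 0.3972031827452287, 0.0729722958025056], [-0.49513548991950634, -0.5050546658609741, 0.7069375015616514, -1.0028986110503126], [-0.008458198930261356, -0.8108387375847467, -0.5852085102788837, 0.7591336452711812], [0.0, 0.0, 0.0, 1.0]] [ 72.28737961 255.62414853] [ 77.84705702 269.58096017]
top -0.008348383326594485 [[460.48724461751095, 0.0, 277.799388962628], [0.0, 460.48724461751095, 213.63542503974764], [0.0, 0.0, 1.0]] [[0.02202004727588239, -0.982693629884116, 0.18392484145201216, 0.3130503755108931], [-0.9997486497064771, -0.02241938868933029, -9.176531148001673e-05, -0.17250961696188347], [0.004213659697171825, -0.18387659121263, -0.982940305550637, 1.3206138268874676], [0.0, 0.0, 0.0, 1.0]] [209.27697377 416.17245947] [211.80767403 411.74745641]
[0.54235742 0.08559679 0.21815132] [-0.78232705  0.14029918] [ 0.36483394 -0.87917028]
[0.55354136 0.10340371 0.21863842] [ 1.18242032 -0.22748763] [-0.54744661  1.35146824]
side [array([223., 149.]), array([235., 162.]), array([198., 172.]), array([188., 158.])]
top [array([146., 223.]), array([181., 224.]), array([178., 268.]), array([143., 267.])]
```

```bash
python3 - <<'E'
from h import *
for n in("side","top"):
    c=cams.camera(n);d=np.abs(c["image"].astype(int)-cv2.imread(f"pics/shut_{n}.png")).max(2)
    y,x=np.where(d>12);print(n,"bbox",x.min(),x.max(),y.min(),y.max(),len(x))
    if n=="side":
        I=c["image"].sum(2)//3
        for r in range(108,134): print(r,I[r,232:256],"|",d[r,232:256])
E
```

```text
side bbox 237 253 86 182 92
108 [134 132 133 133 134 135 123  84  51  39  37  34  34  43  76 116 133 133
 133 133 133 133 132 133] | [ 1  2  0  1  1  1  7 21 36 20  3  1 20 44 21  7  3  1  1  0  0  1  2  1]
109 [132 132 132 133 133 136 130  99  75  48  30  29  34  65 109 131 135 134
 133 132 133 133 134 133] | [ 0  1  1  1  1  2  1 14 30 26 11  8 17 22  3  4  1  1  0  1  0  0  1  0]
110 [132 132 132 133 134 133 128 102  95  68  39  32  39  77 126 138 134 133
 132 133 132 132 132 132] | [ 1  1  1  1  1  1  1  3  9  4  2  3 10  7 18 10  1  1  1  1  1  1  1  0]
111 [133 132 133 133 132 134 129 112 111  75  41  35  40  79 128 138 134 133
 133 132 133 133 133 133] | [ 0  0  2  0  1  1  2  1  2  0  1  1 10  7 14  8  1  0  1  1  1  0  0  1]
112 [133 132 133 132 133 134 133 132 130  86  44  36  37  75 127 136 134 133
 133 133 133 133 133 133] | [ 1  2  3  2  1  0  0  1  0  0  0  3  9 12  1  1  0  0  1  1  0  1  1  1]
113 [132 133 133 134 134 133 134 138 135  89  43  35  36  70 125 138 134 133
 133 133 132 133 133 133] | [ 1  1  2  2  2  0  0  2  1  3  2  4 10 11  4  2  1  1  0  1  1  1  1  1
[... 2550 characters left out ...]
| [2 3 0 1 2 2 1 2 1 2 1 0 1 0 2 1 0 0 1 2 1 1 1 0]
130 [100  99  97  95  96 100 102 113 125 132 133 133 134 132 132 133 133 133
 132 133 133 133 132 132] | [1 1 0 1 1 2 0 1 2 1 1 0 1 1 1 0 1 1 2 0 1 1 0 1]
131 [ 97  92  91  94  95  95  94 100 111 124 131 135 132 134 133 133 133 132
 133 134 132 133 133 132] | [2 1 1 1 1 1 0 2 1 1 1 1 1 2 1 0 1 1 1 2 2 1 1 1]
132 [124 100  88  89  92  94  90  90  91 105 126 133 134 133 133 133 133 134
 135 133 133 132 133 133] | [1 0 2 0 1 1 1 1 1 1 1 1 0 1 0 1 1 1 2 1 1 2 0 1]
133 [148 130 104  88  85  85  82  80  79  92 120 132 134 133 133 134 133 134
 133 133 132 133 134 134] | [0 1 1 2 1 3 1 1 0 0 1 1 1 1 1 1 1 1 1 0 1 1 1 1]
top bbox 118 190 180 245 232
```

The fingers' visible tips sit about 30 mm above the reported TCP in the side view: predicted row 125, seen 117 to 119. In the top view their xy agrees. That fits with the first try having clamped only the pin's tip. I'll go back to the block and descend further, watching the force.

```bash
python3 go.py .498,-.031,.06,67 .498,-.031,-.012,67
```

```text
t 10.72 [0.5672 0.1339 0.1759] yaw 67.0 w 1.001 F [-0.1 -0.4 -0.6] gf 0.0
.498,-.031,.06,67 [-0.01, -2.98, 1.93, -0.0, -0.0, 0.0]
.498,-.031,-.012,67 [-0.01, -2.98, 3.13, -0.0, -0.0, 0.0]
```

Call:
{"method": "move_arm", "body": {"increments": [[[0, -1, 0, 0, 0, 0, 1], [0, -2, 0.8, 0, 0, 0, 1], [0, -2.98, 1.9, 0, 0, 0, 1], [0, -2.98, 2.6, 0, 0, 0, 1], [0, -2.98, 2.85, 0, 0, 0, 1], [0, -2.98, 2.95, 0, 0, 0, 1], [0, -2.98, 3.0, 0, 0, 0, 1], [0, -2.98, 3.0, 0, 0, 0, 1]]]}}

```text
t: 11.72
position: [0.4985, -0.03, -0.0032]
orientation: [0.624, 3.077, 0.001]
ft_force: [0.0, -0.5, -0.3]
gripper_width: 1.003
gripper_force: 0.0
```

Call:
{"method": "move_arm", "body": {"increments": [[[0, 0, 0.1, 0, 0, 0, 1], [0, 0, 0.15, 0, 0, 0, 0.7], [0, 0, 0.15, 0, 0, 0, 0.5], [0, 0, 0.15, 0, 0, 0, 0.4], [0, 0, 0.15, 0, 0, 0, 0.25]]]}}

```text
t: 12.35
position: [0.4975, -0.0307, -0.0127]
orientation: [0.626, 3.078, 0.0]
ft_force: [-1.6, -0.1, 5.7]
gripper_width: 0.331
gripper_force: 59.3
```

Opening 0.331 is about 28–30 mm, so the body is gripped. Lift.

Call:
{"method": "move_arm", "body": {"increments": [[[0, 0, -0.3, 0, 0, 0, 0], [0, 0, -1, 0, 0, 0, 0], [0, 0, -2, 0, 0, 0, 0], [0, 0.5, -2.6, 0, 0, 0, 0], [0.5, 1.0, -2.6, 0, 0, -0.8, 0], [1.0, 1.6, -2.6, 0, 0, -2.5, 0], [1.6, 2.1, -2.6, 0, 0, -3.67, 0], [1.82, 2.29, -2.6, 0, 0, -3.67, 0]]]}}

```text
t: 13.35
position: [0.449, 0.1411, 0.1429]
orientation: [-0.018, -3.141, -0.001]
ft_force: [1.4, -0.4, -1.0]
gripper_width: 0.334
gripper_force: 59.4
```

```bash
python3 go.py .452,.139,.14,89 .452,.139,.05,89; python3 pic.py p6 180,80,110,110 110,170,150,150
```

```text
t 13.35 [0.449  0.1411 0.1429] yaw 89.3 w 0.334 F [ 1.4 -0.4 -1. ] gf 59.42635238170624
.452,.139,.14,89 [-0.05, -0.03, 0.05, 0.01, -0.01, 0.06]
.452,.139,.05,89 [-0.05, -0.04, 1.55, 0.01, -0.01, 0.06]
```

View pics/p6.png

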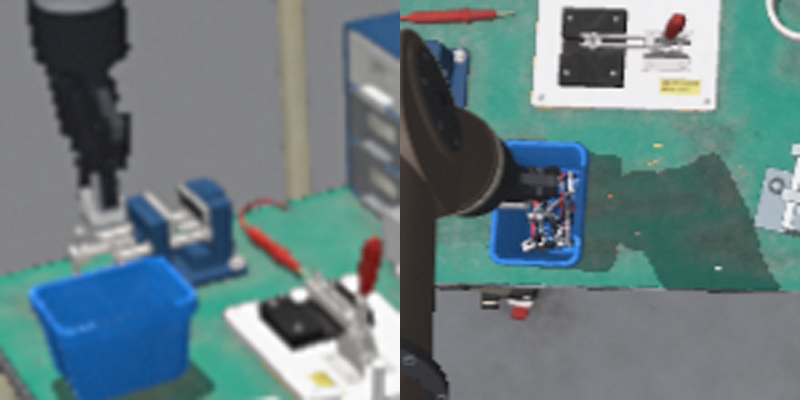

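```bash
python3 - <<'E'
from h import *
c={n:cams.camera(n) for n in("side","top")}
p=np.array(manip.sense()["position"])
for n in c:
    print(n,"tcp",proj(c[n],p),"+.03",proj(c[n],p+[0,0,.03]))
    for t in("block","bin"):
        for d in cams.search_frame(n,t)[:2]: print(t,d)
x=tri(c["side"],(207,139.5),c["top"],(162.5,239));print(x,[proj(c[n],x) for n in c])
E
```

```text
side tcp [209.29805227 143.18258641] +.03 [208.18947248 134.21682128]
block {'extent': [205.8, 136.1, 4.9, 7.7], 'confidence': 0.5}
bin {'extent': [269.4, 213.8, 62.5, 66.6], 'confidence': 0.67}
bin {'extent': [211.9, 169.2, 45.1, 37.6], 'confidence': 0.59}
top tcp [156.31999594 242.52641834] +.03 [153.26797133 241.06335552]
bin {'extent': [161.9, 246.3, 36.0, 50.7], 'confidence': 0.65}
[0.44861235 0.11944289 0.16563601] [array([210.07336567, 139.02392227]), array([161.26905346, 242.43951911])]
```

Call:
{"method": "move_arm", "body": {"increments": [[[-0.03, -0.05, 0.6, 0, 0, 0.06, 0], [-0.03, -0.05, 1.05, 0, 0, 0.06, 0], [-0.03, -0.05, 1.05, 0, 0, 0.06, 0], [-0.03, -0.05, 1.05, 0, 0, 0.06, 0.7], [-0.03, -0.05, 1.05, 0, 0, 0.06, 0.8], [-0.03, -0.05, 1.05, 0, 0, 0.06, 0.9], [-0.03, -0.05, 0, 0, 0, 0.06, 1], [-0.03, -0.05, -1.2, 0, 0, 0.06, 1]]]}}

```text
t: 14.75
position: [0.4518, 0.1352, 0.2065]
orientation: [-0.037, -3.141, 0.001]
ft_force: [1.7, 1.4, -0.3]
gripper_width: 0.999
gripper_force: 0.0
```

```bash
python3 - <<'E'
from h import *
C={n:cams.camera(n) for n in("side","top")}
for n in C:
    for t,z in(("bin",0),("block",.01)):
        for d in cams.tip_of(n,t)[:2]: print(n,t,d,atz(C[n],d["xy"],z)[:2].round(3))
E
python3 go.py .478,-.15,.2,77
```

```text
side bin {'xy': [280.5, 255.7], 'confidence': 0.71} [ 0.467 -0.272]
side bin {'xy': [213.8, 183.2], 'confidence': 0.61} [0.449 0.137]
side block {'xy': [281.1, 186.5], 'confidence': 0.45} [ 0.619 -0.003]
top bin {'xy': [171.7, 248.0], 'confidence': 0.89} [0.453 0.13 ]
top block {'xy': [167.8, 245.9], 'confidence': 0.57} [0.457 0.139]
t 15.05 [0.4516 0.1353 0.2043] yaw 88.7 w 1.002 F [-0.1 -0.6 -1.2] gf 0.0
.478,-.15,.2,77 [-0.55, -4.74, 0.07, -0.0, -0.01, 1.95]
```

The block is in the bin (top pixel 168, 246, inside the rim). Next I'll refine the cage pose before squeezing.

```bash
sed -i 's/^for t,p in M.items():\n    for n in C:/X/' fit.py; python3 - <<'E'
s=open("fit.py").read()
i=s.index("obs=[]");j=s.index("def W")
s=s[:i]+'''obs=[]
for rep in range(3):
  C={n:cams.camera(n) for n in("side","top")}
  for t,p in M.items():
    for n in C:
        for d in cams.tip_of(n,t)[:1]:
            if d["confidence"]>.3: obs.append((t,n,np.array(p),np.array(d["xy"]),d["confidence"]))
# roof back corners picked by eye in the first top picture
for p,u in(((.07,-.045,.07),(299.0,213.1)),((-.07,-.045,.07),(289.2,262.9))): obs.append(("corner","top",np.array(p),np.array(u),2))
'''+s[j:s.index('for t,z in(("block"')]
open("fit.py","w").write(s)
E
python3 fit.py | grep -v side; python3 go.py
```

```text
cage [ 0.4893563  -0.17374224 -0.183431  ] -10.509822055368943
cage top [-1.2  1.4] 0.6
catch_a_bar top [-1.9 -1.8] 0.44
catch_a_post top [14.2 41. ] 0.63
catch_b_bar top [ 0.  -1.6] 0.37
catch_b_post top [ 0.9 -0.6] 0.52
pull_post top [-1.6 -0.3] 0.4
gate_hinge top [ 0.1 -0.4] 0.93
cage top [-2.1  2.6] 0.73
catch_a_bar top [-1.3  0.5] 0.51
catch_a_post top [2.3 0.7] 0.35
catch_b_bar top [ 2.5 -2.3] 0.47
catch_b_post top [ 3.7 -0.1] 0.58
pull_post top [-0.5 -0.7] 0.63
gate_hinge top [1.4 2.2] 0.58
cage top [1.3 1.2] 0.97
catch_a_bar top [-1.7  0.9] 0.41
catch_a_post top [16.1 38.2] 0.73
catch_b_bar top [ 2.6 -2.2] 0.39
catch_b_post top [ 2.5 -0.4] 0.46
pull_post top [-2.  -0.3] 0.5
gate_hinge top [ 3.1 -0. ] 0.84
corner top [-0.2 -0. ] 2
corner top [-0.5 -0.1] 2
cage [ 0.4894 -0.1737  0.    ]
catch_a_bar [ 0.4584 -0.1375  0.123 ]
catch_a_post [ 0.4512 -0.1768  0.122 ]
catch_b_bar [ 0.5047 -0.1461  0.123 ]
catch_b_post [ 0.4974 -0.1854  0.122 ]
pull_post [ 0.5553 -0.1361  0.115 ]
gate_hinge [ 0.4334 -0.1135  0.115 ]
t 17.55 [0.4523 0.1354 0.2049] yaw 88.7 w 0.999 F [ 0.2  0.  -0.6] gf 0.0
```

```bash
python3 go.py .4535,-.163,.16,79 .4535,-.163,.078,79
```

```text
t 17.55 [0.4523 0.1354 0.2049] yaw 88.7 w 0.999 F [ 0.2  0.  -0.6] gf 0.0
.4535,-.163,.16,79 [-0.14, -4.97, 0.75, 0.0, 0.0, 1.61]
.4535,-.163,.078,79 [-0.14, -4.97, 2.11, 0.0, 0.0, 1.61]
```

Call:
{"method": "move_arm", "body": {"increments": [[[-0.14, -1, 0, 0, 0, 0.5, 1], [-0.14, -2, 0, 0, 0, 1, 1], [-0.14, -3, 0.2, 0, 0, 1.61, 1], [-0.14, -4, 0.5, 0, 0, 1.61, 1], [-0.14, -4.97, 0.75, 0, 0, 1.61, 1], [-0.14, -4.97, 0.75, 0, 0, 1.61, 1], [-0.14, -4.97, 0.75, 0, 0, 1.61, 1]]]}}

```text
t: 18.42
position: [0.4537, -0.1627, 0.1597]
orientation: [-0.302, -3.127, -0.0]
ft_force: [-0.6, 0.2, 0.1]
gripper_width: 0.999
gripper_force: 0.0
```

```bash
python3 go.py .4535,-.163,.078,79; python3 pic.py p7 205,110,110,110 220,190,100,100
```

```text
t 18.43 [ 0.4537 -0.1627  0.1597] yaw 79.0 w 0.999 F [-0.6  0.2  0.1] gf 0.0
.4535,-.163,.078,79 [0.0, -0.01, 1.36, 0.0, -0.0, -0.0]
```

View pics/p7.png

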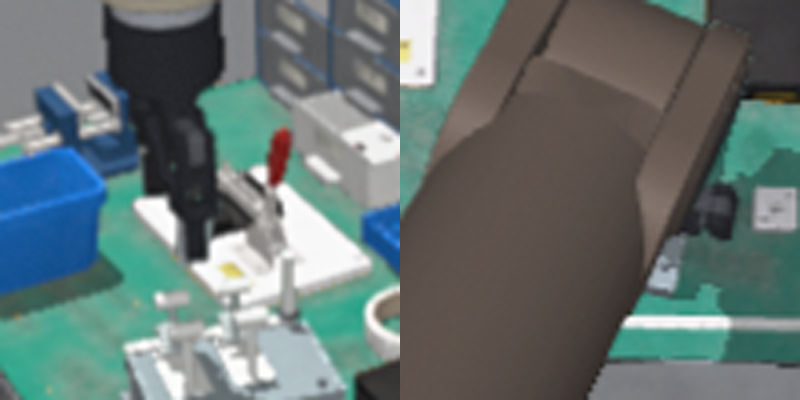

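```bash
python3 - <<'E'
from h import *
c=cams.camera("side");p=np.array(manip.sense()["position"]);y=np.array([.191,.982,0])
k=400/110
f=lambda q:((proj(c,q)-[205,110])*k).round(0)
for off in(0,.015,.03): print(off,"near",f(p-y*.05+[0,0,.013+off]),"far",f(p+y*.05+[0,0,.013+off]))
for nm,q in(("Apost",(.4512,-.1768,.122)),("Abar",(.4584,-.1375,.123)),("Bpost",(.4974,-.1854,.122)),("Bbar",(.5047,-.1461,.123)),("pull",(.5553,-.1361,.131))): print(nm,f(q))
E
```

```text
0 near [196. 294.] far [158. 220.]
0.015 near [195. 275.] far [157. 202.]
0.03 near [194. 256.] far [156. 183.]
Apost [186. 329.]
Abar [171. 297.]
Bpost [250. 316.]
Bbar [233. 285.]
pull [287. 251.]
```

The side view shows the finger tips at (195, 260) and (160, 190), straddling catch A's column. The tips are about 27 mm above the reported height. Descend to TCP 0.073 and squeeze.

Call:
{"method": "move_arm", "body": {"increments": [[[0, 0, 0.7, 0, 0, 0, 1], [0, 0, 1.2, 0, 0, 0, 1], [0, 0, 1.45, 0, 0, 0, 1], [0, -0.03, 1.45, 0, 0, 0, 1], [0, -0.06, 1.45, 0, 0, 0, 0.5], [0, -0.06, 1.45, 0, 0, 0, 0.4], [0, -0.06, 1.45, 0, 0, 0, 0.3], [0, -0.06, 1.45, 0, 0, 0, 0.2]]]}}

```text
t: 19.58
position: [0.4541, -0.1669, 0.0743]
orientation: [0.302, 3.124, 0.0]
ft_force: [-0.9, -0.3, 11.1]
gripper_width: 0.355
gripper_force: 54.2
```

Width of about 30 mm at 54 N means catch A is at its stop. Hold briefly, open, and hop over to B.

Call:
{"method": "move_arm", "body": {"increments": [[[0, 0, 0, 0, 0, 0, 0.2], [0, 0, 0, 0, 0, 0, 1], [0, 0, 0, 0, 0, 0, 1], [0, 0.06, 0, 0, 0, 0, 1], [0, 0.06, 0, 0, 0, 0, 1], [0, 0.06, -0.5, 0, 0, 0, 1], [0, 0.06, -1.1, 0, 0, 0, 1], [-0.4, 0.06, -1.1, 0, 0, 0, 1]]]}}

```text
t: 20.58
position: [0.478, -0.1679, 0.1413]
orientation: [0.301, 3.124, 0.001]
ft_force: [1.1, -0.0, -0.5]
gripper_width: 1.001
gripper_force: 0.0
```

```bash
python3 go.py .4996,-.172,.140,79 .4996,-.172,.073,79; python3 pic.py p8 205,110,110,110 220,190,100,100
```

```text
t 20.57 [ 0.478  -0.1679  0.1413] yaw 79.0 w 1.001 F [ 1.1 -0.  -0.5] gf 0.0
.4996,-.172,.140,79 [-0.37, 0.0, 0.02, 0.01, 0.03, -0.0]
.4996,-.172,.073,79 [-0.36, 0.0, 1.14, 0.01, 0.03, -0.0]
```

View pics/p8.png

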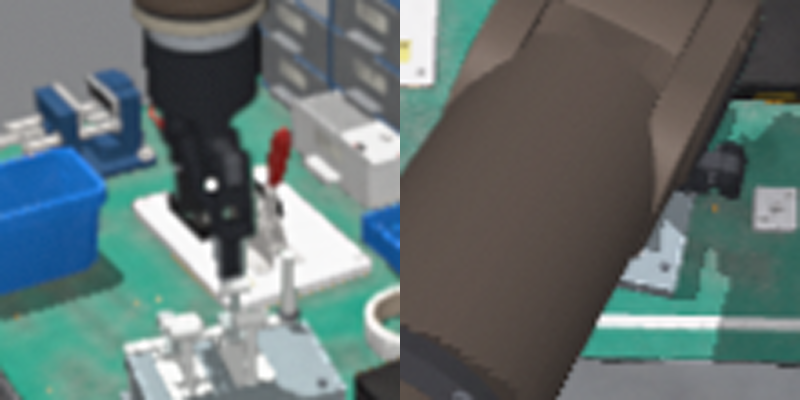

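The side view shows catch A tilted onto its fixed bar at (180, 320), and the near fingertip at (230, 275) heading for B.

Call:
{"method": "move_arm", "body": {"increments": [[[-0.37, 0, 0, 0, 0, 0, 1], [-0.37, 0, 0.3, 0, 0, 0, 1], [-0.37, 0, 1.14, 0, 0, 0, 1], [-0.37, 0, 1.14, 0, 0, 0, 1], [-0.37, -0.06, 1.14, 0, 0, 0, 0.6], [-0.37, -0.06, 1.14, 0, 0, 0, 0.4], [-0.37, -0.06, 1.14, 0, 0, 0, 0.3], [-0.37, -0.06, 1.14, 0, 0, 0, 0.2]]]}}

```text
t: 21.68
position: [0.4998, -0.1753, 0.0727]
orientation: [0.301, 3.124, 0.001]
ft_force: [-1.2, 1.0, 9.6]
gripper_width: 0.367
gripper_force: 55.3
```

Call:
{"method": "move_arm", "body": {"increments": [[[0, 0, 0, 0, 0, 0, 0.2], [0, 0, 0, 0, 0, 0, 1], [0, 0, 0, 0, 0, 0, 1], [0, 0.06, 0, 0, 0, 0, 1], [0, 0.06, 0, 0, 0, 0, 1], [0, 0.06, -0.5, 0, 0, 0, 1], [0, 0.06, -1.2, 0, 0, 0, 1], [-0.4, 0.4, -1.2, 0, 0, 0, 1]]]}}

```text
t: 22.68
position: [0.5272, -0.1585, 0.1457]
orientation: [0.306, 3.122, -0.001]
ft_force: [1.0, 0.3, -0.3]
gripper_width: 0.997
gripper_force: 0.0
```

```bash
python3 go.py .5553,-.137,.145,79 .5553,-.137,.062,79; python3 - <<'E'
from h import *
print(manip.sense()["joint_positions"].round(3))
C={n:cams.camera(n) for n in("side","top")}
for n in C:
    for d in cams.tip_of(n,"pull_post")[:2]: print(n,d,atz(C[n],d["xy"],.115).round(4), proj(C[n],(.5553,-.137,.115)))
E
```

```text
t 22.68 [ 0.5272 -0.1585  0.1457] yaw 78.8 w 0.997 F [ 1.   0.3 -0.3] gf 0.0
.5553,-.137,.145,79 [-0.39, 0.44, 0.01, -0.0, 0.04, -0.03]
.5553,-.137,.062,79 [-0.38, 0.44, 1.4, -0.0, 0.04, -0.03]
[-0.142  0.389  0.453  1.866 -0.209  0.928  1.782]
side {'xy': [285.5, 181.8], 'confidence': 0.67} [ 0.5642 -0.1292  0.115 ] [284.08029142 184.04299026]
top {'xy': [392.4, 236.4], 'confidence': 0.46} [ 0.4843 -0.4768  0.115 ] [264.59965747 207.20561508]
```

Call:
{"method": "move_arm", "body": {"increments": [[[-0.41, 0.44, 0, 0, 0, 0, 1], [-0.41, 0.44, 0.2, 0, 0, 0, 1], [-0.41, 0.44, 0.9, 0, 0, 0, 1], [-0.41, 0.44, 1.38, 0, 0, 0, 1], [-0.41, 0.44, 1.38, 0, 0, 0, 0.4], [-0.41, 0.44, 1.38, 0, 0, 0, 0.2], [-0.41, 0.44, 1.38, 0, 0, 0, 0], [-0.41, 0.44, 1.38, 0, 0, 0, 0]]]}}

```text
t: 23.88
position: [0.5563, -0.1352, 0.0606]
orientation: [0.301, 3.125, 0.0]
ft_force: [0.4, -1.0, -0.8]
gripper_width: 0.144
gripper_force: 0.2
```

```bash
cat > arc.py <<'E'
import sys
from go import *
h=np.array([.4336,-.1133]);d=p[:2]-h;r=np.linalg.norm(d);b=np.degrees(np.arctan2(d[1],d[0]))
Y=A.as_matrix();yaw=np.degrees(np.arctan2(Y[1,1],Y[0,1]));print("r",r.round(4),"bearing",b.round(1),"gate",(b+11).round(1),"yaw",yaw.round(1),"w",s["gripper_width"],"F",s["ft_force"].round(1),s["t"])
for g in map(float,sys.argv[1:]):
    a=np.radians(g+b); q=h+r*np.array([np.cos(a),np.sin(a)]);print(g,u(q[0],q[1],p[2],yaw+g*.5))
E
python3 arc.py 5 10 16 22 29 36 43 50 57 64 71 78 82
```

```text
r 0.1247 bearing -10.1 gate 0.9 yaw 79.0 w 0.14413756998766641 F [ 0.4 -1.  -0.8] 23.875
5.0 [0.01, 0.18, 0.0, 0.0, 0.02, -0.42]
10.0 [0.04, 0.36, 0.0, 0.0, 0.02, -0.83]
16.0 [0.09, 0.57, -0.0, 0.0, 0.02, -1.33]
22.0 [0.16, 0.78, -0.0, 0.0, 0.02, -1.83]
29.0 [0.28, 1.0, -0.0, -0.0, 0.02, -2.42]
36.0 [0.42, 1.22, -0.0, -0.0, 0.02, -3.0]
43.0 [0.58, 1.41, -0.0, -0.0, 0.02, -3.58]
50.0 [0.77, 1.58, -0.0, -0.0, 0.02, -4.17]
57.0 [0.97, 1.73, -0.0, -0.0, 0.02, -4.75]
64.0 [1.2, 1.85, -0.0, -0.0, 0.02, -5.33]
71.0 [1.43, 1.94, -0.0, -0.0, 0.02, -5.92]
78.0 [1.68, 2.01, -0.0, -0.0, 0.02, -6.5]
82.0 [1.82, 2.03, -0.0, -0.0, 0.02, -6.83]
```

Width 12 mm means the post is between the pads. Swing along the arc.

Call:
{"method": "move_arm", "body": {"increments": [[[0, 0, 0, 0, 0, 0, 0], [0, 0, 0, 0, 0, 0, 0], [0.01, 0.18, 0, 0, 0, -0.4, 0], [0.04, 0.36, 0, 0, 0, -0.8, 0], [0.09, 0.57, 0, 0, 0, -1.3, 0], [0.16, 0.78, 0, 0, 0, -1.8, 0], [0.28, 1.0, 0, 0, 0, -2.4, 0], [0.42, 1.22, 0, 0, 0, -3.0, 0]]]}}

```text
t: 24.88
position: [0.5461, -0.058, 0.0605]
orientation: [-0.197, 3.133, -0.001]
ft_force: [-0.5, -3.3, 8.6]
gripper_width: 0.12
gripper_force: 59.6
```

```bash
python3 arc.py 6 13 20 27 34 41 46; python3 -c "
from h import *
s=manip.sense();print(s['gripper_force'],s['joint_positions'].round(2))"
```

```text
r 0.1253 bearing 26.2 gate 37.2 yaw 97.2 w 0.12020309341147971 F [-0.5 -3.3  8.6] 24.875
6.0 [0.08, 0.2, -0.0, -0.01, 0.02, -0.5]
13.0 [0.2, 0.43, -0.0, -0.01, 0.02, -1.08]
20.0 [0.35, 0.63, -0.0, -0.01, 0.02, -1.67]
27.0 [0.52, 0.82, -0.0, -0.01, 0.02, -2.25]
34.0 [0.72, 0.99, -0.0, -0.01, 0.02, -2.83]
41.0 [0.93, 1.13, -0.0, -0.01, 0.02, -3.42]
46.0 [1.09, 1.21, -0.0, -0.01, 0.02, -3.83]
59.64327692985535 [-0.22  0.49  0.31  1.94 -0.21  0.74  1.91]
```

Call:
{"method": "move_arm", "body": {"increments": [[[0.08, 0.2, 0, 0, 0, -0.5, 0], [0.2, 0.43, 0, 0, 0, -1.1, 0], [0.35, 0.63, 0, 0, 0, -1.7, 0], [0.52, 0.82, 0, 0, 0, -2.25, 0], [0.72, 0.99, 0, 0, 0, -2.8, 0], [0.93, 1.13, 0, 0, 0, -3.4, 0], [1.07, 1.2, 0, 0, 0, -3.8, 0], [1.07, 1.2, 0, 0, 0, -3.8, 0]]]}}

```text
t: 25.88
position: [0.4728, 0.0063, 0.0604]
orientation: [-0.812, 3.033, 0.0]
ft_force: [1.3, -0.4, 8.4]
gripper_width: 0.124
gripper_force: 59.9
```

```bash
python3 arc.py; python3 - <<'E'
from h import *
C={n:cams.camera(n) for n in("side","top")}
for n in C:
    for t,z in(("bin",0),("block",.01),("pull_post",.115),("catch_a_bar",.116),("catch_b_bar",.116),("catch_a_post",.122),("catch_b_post",.122)):
        for d in cams.tip_of(n,t)[:2]: print(n,t,np.round(d["xy"]),round(d["confidence"],2),atz(C[n],d["xy"],z)[:2].round(3))
s=manip.sense();print(s["gripper_force"],s["t"])
E
```

```text
r 0.1259 bearing 71.9 gate 82.9 yaw 120.0 w 0.12427363532242641 F [ 1.3 -0.4  8.4] 25.875
side bin [215. 187.] 0.85 [0.443 0.117]
side pull_post [283. 259.] 0.57 [ 0.408 -0.395]
side pull_post [235. 170.] 0.37 [0.471 0.001]
side catch_a_bar [254. 202.] 0.41 [ 0.447 -0.172]
side catch_b_bar [269. 193.] 0.57 [ 0.498 -0.156]
side catch_a_post [258. 200.] 0.5 [ 0.455 -0.178]
side catch_b_post [272. 200.] 0.51 [ 0.487 -0.198]
top pull_post [369. 264.] 0.57 [ 0.409 -0.414]
top catch_b_bar [274. 231.] 0.49 [ 0.493 -0.164]
top catch_a_post [278. 247.] 0.52 [ 0.448 -0.175]
top catch_b_post [280. 227.] 0.38 [ 0.502 -0.179]
60.01157820224762 26.675
```

The pull post is measured at (0.471, 0.001), which puts the gate at about 83°. It is held at 60 N and both catch bars are tilted, so I'm handing in.

```bash
python3 -c "
from rig import job
print(job.sign_off())"
```

```text
the job is handed in; nothing more can be done
None
```

I handed the job in at about 27 s of the 64 s: the block is in the bin, catch A and then catch B were squeezed until they released, and the gate is held by its post at about 83° (1.45 rad). The sign-off gave no verdict, and the block was last seen in the bin before the squeezes.

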